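# Turn the circuit module over on the step of its rest

## Task

The circuit module lies component side up on the bench in front of the low aluminium rest. Without picking it up, push it with the fingertips against the front edge of the rest until it tips up and flips over onto the deck with the solder side up, then push it along the deck until it is flush against the dark back stop, wholly on the deck between its two ends. Do not pinch or lift the module, leave the other things where they stand, and finish clear of it.

Things in the scene. Friction and masses are not known exactly. Their poses are not given: they have to be found in the camera images.
- module: circuit module: green board in an aluminium frame, box-shaped outside, 70 x 80 x 8 mm (its x, y, z), square edges, about 120 g. Origin at the box's centre. z points out of the component side (black chips, white connector, recessed); the other side has rows of solder joints. At the start z is up and its +x edge faces the front of the rest, 2 to 7 cm off, turned by up to 0.2 rad. Slides freely
- rest: the rest, fixed: aluminium deck 12 mm high, 80 mm deep (x), 140 mm wide (y), with a dark steel back stop bar 10 mm thick and 10 mm above the deck. Origin on the bench under the middle of the deck's upright front edge. x: level push direction from the front edge to the stop (face at x = 80 mm), world -y within 0.2 rad; z up. Module home: centre at x = 45, z = 16 mm
- rest_edge (a point): middle of the deck's top front edge, 12 mm above the bench. A module pushed flush against this 12 mm high front can be tipped: a fingertip pressing on its near edge and moving up raises that edge by friction, and the module turns about its far edge at the foot of the rest, then over this edge
- timer: bystander: white bench timer, 62 x 68 x 21 mm, behind the back stop. Origin at the centre of its underside
- ring_3: bystander: brown steel ring, outside diameter 75 mm, 21 mm high, on the bench on the other side of the module from the rest. Origin at the centre of its underside
- steel_cup: bystander: stainless cup, 70 mm across, 85 mm high, on the bench to the right. Origin at the centre of its underside
Mind the look-alikes: they are no part of the job. Leave any blue or turquoise look-alike of the module alone.

How it is judged:
By the outcome, as a careful person would: the job done as asked, in the order asked, and still so for the second after the job is handed in, with the robot touching nothing.
It also fails if it takes over 61 s, if anything falls off the work surface, if the arm or the gripper's body presses on something with over 40 N, if the wrist force passes 120 N, or if a joint passes its speed limit or range.

## Robot

A 7-joint arm with a two-finger parallel gripper is mounted at the origin on a cart in front of the work surface, level with it; the furniture and walls round the work are solid. World frame = base frame: x ahead of the robot, y to its left, z up, the work surface at z = 0. Lengths are in m, angles in rad, forces in N, time in s.
With the tool pointing down it reaches from about 0.425 to 0.975 m from the base axis. Payload 16.7 kg.
Tool frame: the origin (TCP) lies between the finger pads; the fingertips stand 14 mm ahead of it and the grasp point (between the pads) lies 5 mm behind it; z points along the fingers, y is the direction in which the jaws open and shut (so a half turn about z gives the same grasp; the last joint's range is limited). The gripper opens to 85 mm and grips with 20 to 120 N. Pads are 22 mm wide; open, the fingers measure 114 mm over their backs; the gripper's body (76 mm by 85 mm) begins 54 mm behind the grasp point. The pads swing forward as they close: fully open they stand 13 mm farther back than shut.
Start: joints at [1.111, 0.426, 0.074, 1.606, -0.034, 1.111, -0.067], TCP at [0.206, -0.643, 0.245] pointing down, gripper open.
Joint ranges: [-2.85, 2.85], [-0.5, 2.14], [-1.23, 1.37], [0.21, 2.46], [-1.02, 4.16], [0.16, 2.05], [-2.73, 2.73]. Speed limits (rad/s): [1.89, 1.89, 2.39, 2.39, 3.01, 3.01, 3.01].

## Interface

Orientations are given as a rotation vector (axis times angle).
In Python, from rig import read_state, read_camera, camera_model, sign_off gives the robot as it stands.
- The arm moves only by the shell command python3 -m creep 'ROWS' [OPENING]. ROWS is JSON, a list of rows, each a list of 2 entries, a list of its own where there are three numbers: the shift along the tool's x, y, z in cm, then the turn about the tool's z in rad. In form: [[[x, y, z], turn], ...]. A call has 1 to 8 rows; each row is the pose to reach, as a shift and turn from the pose commanded when the call began, along the tool's axes at that moment; what a row does not reach only later rows make up. A row lasts 1/8 s, in which the tool goes at most 62.5 mm and 10.7 degrees, less where a joint would pass 70% of its speed; a pose out of reach is approached as far as the arm can. A call with a gripper value outside its range is refused whole. OPENING is the opening, from 0 (shut) to 1 (fully open), set as the call begins (- or left out, the last holds). The fingers move at their own pace and stop on an object; the grip force is fixed at half the most. Time passes only in rows, so rows that repeat a pose let the fingers close. It gives the time, the measured TCP pose, the force and the opening at its end, in the units of the state.
- read_state(): the state, without advancing time (a new reading comes with each control period).
- read_camera(name): name is "side" or "top" or "wrist"; returns the picture (384x512x3 uint8, blue, green, red); there is no depth.
- camera_model(name): a dict with "fx", "fy", "cx", "cy" (pixels), "eye" and "orientation" of the camera in the world; the wrist camera has in their place "hand_eye" (4x4, takes a point from camera to tool coordinates, whose origin is the TCP and whose axes are the flange's). Camera axes: x right, y down, z forward; pixel columns grow to the right and rows downward; lengths in m; the calibration is good to about 2 mm. A picture is of the moment at which its call begins: read the wrist's pose just before it. camera_model takes no time and is no camera call.
- sign_off(): hands the job in, once; it reports no verdict.
The state is a dict: "t": time; "qpos": joint angles; "joint_velocities": joint speeds; "joint_efforts": joint torques, N m; "ee_pos": TCP position; "eef_rot": TCP orientation; "ft_force": force on the tool from outside, world axes, zero at the start; "ft_torque": the same for the moment, N m; "width": opening from 0.0 (shut) to 1.0 (fully open).
Only numpy, scipy, OpenCV 4.12 (cv2) and the standard library are available. Lean on these libraries where they do the work, as an engineer would, in place of code of your own. Each camera call takes 0.05 s, during which the arm holds its last target. There are 200 camera calls.

## Working session

There is one attempt and no reset: what is moved stays moved. The work goes in short steps, Python scripts to look and compute and a shell command to move; the robot and the scene stay as the last step left them, time stands still between calls to the robot, and variables do not carry over. Pictures are saved under pics/ and viewed, about 8 in all and at most 12, crops included, and the job is handed in when it is done.

```bash
mkdir -p pics
cat > h.py <<'E'
import numpy as np, cv2
from scipy.spatial.transform import Rotation as R
from rig import *
def rot(o):
    o=np.array(o,float)
    if o.shape==(3,3): return o
    return (R.from_rotvec(o) if o.size==3 else R.from_quat(o)).as_matrix()
def ray(name,px,z,st=None):
    m=camera_model(name); px=np.atleast_2d(np.array(px,float))
    d=np.c_[(px[:,0]-m['cx'])/m['fx'],(px[:,1]-m['cy'])/m['fy'],np.ones(len(px))]
    if name=='wrist':
        T=np.eye(4);T[:3,:3]=rot(st['eef_rot']);T[:3,3]=st['ee_pos'];H=T@np.array(m['hand_eye']);Q,e=H[:3,:3],H[:3,3]
    else: Q,e=rot(m['orientation']),np.array(m['eye'])
    d=d@Q.T
    return e+d*((z-e[2])/d[:,2])[:,None]
def proj(name,P):
    m=camera_model(name);c=(np.atleast_2d(P)-np.array(m['eye']))@rot(m['orientation'])
    return np.c_[c[:,0]/c[:,2]*m['fx']+m['cx'],c[:,1]/c[:,2]*m['fy']+m['cy']]
E
python3 - <<'E'
from h import *
s=read_state();print(s)
for n in('top','side'):
    im=read_camera(n);cv2.imwrite(f'pics/{n}0.png',im);print(n,camera_model(n))
print(camera_model('wrist'))
cv2.imwrite('pics/w0.png',read_camera('wrist'))
E
```

```text
{'t': 0.0, 'qpos': array([ 1.11049798,  0.42677553,  0.07383721,  1.6066123 , -0.03409718,
        1.11083301, -0.06709559]), 'joint_velocities': array([ 9.65685731e-06,  4.82793830e-04,  5.82652200e-05, -1.34205210e-03,
        9.98563771e-04, -1.16702041e-03,  2.66565934e-04]), 'joint_efforts': array([-8.11028640e-04, -9.49821639e+01,  3.75993356e+00, -4.63517082e+01,
        1.90746045e-02,  1.01006735e-02,  1.95781524e-05]), 'ee_pos': array([ 0.20628343, -0.64228098,  0.24457882]), 'eef_rot': array([-3.10242207e+00, -4.86010731e-01,  4.88868184e-04]), 'ft_force': array([ 0.92018937, -0.27227098, -1.48608513]), 'ft_torque': array([-0.05293724,  0.01074439, -0.03281785]), 'width': 1.0059337728899522}
top {'fx': 387.6268005458982, 'fy': 387.6268005458982, 'cx': 258.710032694006, 'cy': 196.69477708524533, 'eye': array([ 0.34460505, -0.05493116,  1.25612159]), 'orientation': array([-2.22000194,  2.162885  , -0.09485239])}
side {'fx': 493.7161072759622, 'fy': 493.7161072759622, 'cx': 249.93995766846743, 'cy': 184.26976803670144, 'eye': array([ 1.609744  , -0.09276123,  0.78968615]), 'orientation': array([-1.6527295 , -1.56656169,  0.87417529])}
{'fx': 281.9454176838747, 'fy': 281.9454176838747, 'cx': 254.69473376180125, 'cy': 192.4823286464122, 'hand_eye': array([[-5.96646438e-04, -9.51090173e-01, -3.08912814e-01,
         7.95572349e-02],
       [ 9.99999763e-01, -4.60909814e-04, -5.12375966e-04,
         7.49306680e-04],
       [ 3.44934798e-04, -3.08913047e-01,  9.51090222e-01,
        -1.29988686e-01],
       [ 0.00000000e+00,  0.00000000e+00,  0.00000000e+00,
         1.00000000e+00]])}
```

View pics/top0.png

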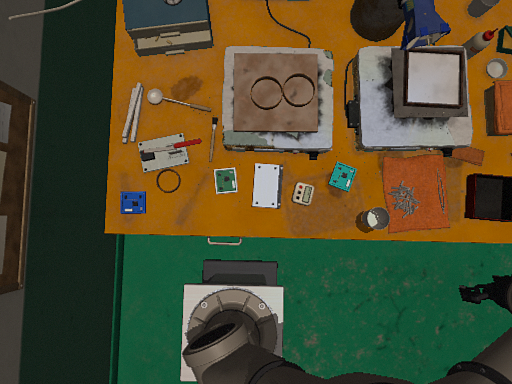

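View pics/side0.png

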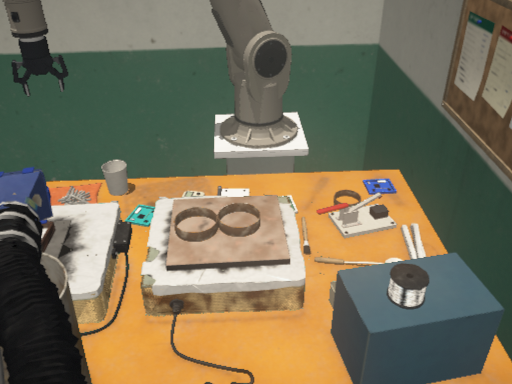

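The top view shows three boards: blue (133,202), turquoise (342,177) and green in a light frame (226,180). The green one is the module, because it lies beside the rest (267,186) with the ring (168,180) on its far side. The timer is at (303,194) and the cup at (373,219). In the side view the block hides the module.

Run:
```python
from h import *
im=cv2.imread('pics/top0.png')
c=im[140:250,120:400]
cv2.imwrite('pics/c0.png',cv2.resize(c[15:75,80:210],None,fx=6,fy=6,interpolation=cv2.INTER_CUBIC))
g=im.astype(int)
def rects(mask,off,name,z):
    n,l,st,ce=cv2.connectedComponentsWithStats(mask.astype(np.uint8))
    for i in range(1,n):
        if st[i,4]>60:
            pts=np.argwhere(l==i)[:,::-1].astype(np.float32)+off
            r=cv2.minAreaRect(pts);b=cv2.boxPoints(r);print(name,st[i,4],r[0],r[1]);print(np.round(ray('top',b,z),3)[:,:2].tolist(),np.round(ray('top',[r[0]],z),4))
sub=g[155:215,205:292]
rects((sub[...,0]>110),np.array([205,155]),'blue>110',0.01)
print([ray('top',[p],0.05)[0].round(3).tolist() for p in((222,152),(333,152),(168,180),(303,194),(373,219))])
```

```text
Traceback (most recent call last):
cv2.error: OpenCV(4.12.0) /io/opencv/modules/imgproc/src/convhull.cpp:143: error: (-215:Assertion failed) total >= 0 && (depth == CV_32F || depth == CV_32S) in function 'convexHull'
```

View pics/c0.png

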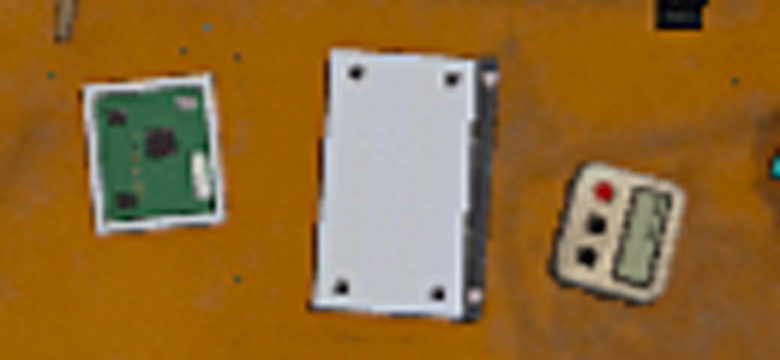

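The crop confirms it: green board in an aluminium frame, component side up, white connector toward the rest, and the rest's dark stop on its right side.

```bash
cat > m.py <<'E'
from h import *
def blobs(im,x0,y0,x1,y1,thr,z,name='top',st=None,amin=60,k=4):
    s=cv2.resize(im[y0:y1,x0:x1],None,fx=k,fy=k,interpolation=cv2.INTER_CUBIC)
    m=(s[...,0]>thr).astype(np.uint8)
    cs,_=cv2.findContours(m,cv2.RETR_EXTERNAL,cv2.CHAIN_APPROX_NONE)
    for c in cs:
        if cv2.contourArea(c)<amin*k*k: continue
        r=cv2.minAreaRect(c);b=(cv2.boxPoints(r)+.5)/k-.5+[x0,y0];w=ray(name,b,z,st)[:,:2]
        print(np.round(b,1).tolist(),'\n ',np.round(w*1000,0).tolist(),'ctr',(w.mean(0)*1000).round(1),'sides',[round(1000*np.linalg.norm(w[i]-w[i-1]),1) for i in (1,2)],'ang',[round(np.degrees(np.arctan2(*(w[i]-w[i-1])[::-1])),1) for i in(1,2)])
E
python3 - <<'E'
from m import *
im=cv2.imread('pics/top0.png')
blobs(im,205,155,245,205,100,0.008)
blobs(im,245,155,291,215,120,0.012)
print([ray('top',[p],0.05)[0].round(3).tolist() for p in((222,152),(333,152),(168,180),(303,194),(373,219))])
E
```

```text
[[213.1, 168.7], [235.3, 166.7], [237.6, 191.8], [215.4, 193.8]] 
  [[522.0, 78.0], [530.0, 7.0], [449.0, -3.0], [440.0, 68.0]] ctr [485.4  37.5] sides [np.float64(72.2), np.float64(82.0)] ang [np.float64(-83.0), np.float64(-173.0)]
[[251.7, 206.1], [254.6, 162.6], [279.5, 164.3], [276.6, 207.8]] 
  [[404.0, -50.0], [545.0, -56.0], [542.0, -137.0], [400.0, -130.0]] ctr [472.7 -93.1] sides [np.float64(141.3), np.float64(80.9)] ang [np.float64(-2.4), np.float64(-92.3)]
[[0.57, 0.048, 0.05], [0.579, -0.302, 0.05], [0.477, 0.213, 0.05], [0.444, -0.21, 0.05], [0.372, -0.43, 0.05]]
```

```bash
cat > to.py <<'E'
import sys
from h import *
s=read_state();Q=rot(s['eef_rot'])
a=[float(v) for v in sys.argv[1:]]
for i in range(0,len(a),3):
    print((100*Q.T@(np.array(a[i:i+3])-s['ee_pos'])).round(2))
print('toolx deg',np.degrees(np.arctan2(Q[1,0],Q[0,0])).round(2),'tilt',Q[:,2].round(3))
E
python3 to.py .42 -.35 .22 .482 .11 .2
```

```text
[ 29.29 -21.3    2.5 ]
[ 49.26 -63.2    4.53]
toolx deg 17.81 tilt [-0.     0.001 -1.   ]
```

```bash
python3 -m creep '[[[4.5,-3.2,0],-0.15],[[9,-6.5,0.5],-0.3],[[14,-10,1],-0.45],[[18,-13,1.5],-0.6],[[23,-17,2],-0.75],[[29,-22,2.5],-0.9],[[32,-27,3],-1.05],[[35,-32,3],-1.2]]' 0.5
python3 to.py .482 .11 .1
```

```text
t: 1.15
ee_pos: [0.4401, -0.2371, 0.2151]
eef_rot: [-2.281, -2.159, 0.0]
ft_force: [1.2, 0.7, 0.5]
width: 0.495
[34.88  2.29 11.52]
toolx deg 86.85 tilt [-0.  0. -1.]
```

```bash
python3 -m creep '[[[6,0.4,0],-0.013],[[12,0.8,0],-0.013],[[18,1.2,0],-0.013],[[24,1.5,1.5],-0.013],[[29.5,1.9,4],-0.013],[[35,2.3,7],-0.013],[[35,2.3,10],-0.013],[[35,2.3,10],-0.013]]'
python3 to.py .482 .11 .03
python3 - <<'E'
from h import *
s=read_state();w=read_camera('wrist');cv2.imwrite('pics/w1.png',w);print(s['ee_pos'],s['ft_force'])
E
```

```text
t: 2.15
ee_pos: [0.4823, 0.1089, 0.1138]
eef_rot: [-2.27, -2.168, 0.005]
ft_force: [-0.7, 0.3, 0.5]
width: 0.498
[0.12 0.   8.38]
toolx deg 87.38 tilt [-0.004 -0.    -1.   ]
[0.48225792 0.10887801 0.11379384] [-0.70789098  0.32078967  0.52504462]
```

View pics/w1.png

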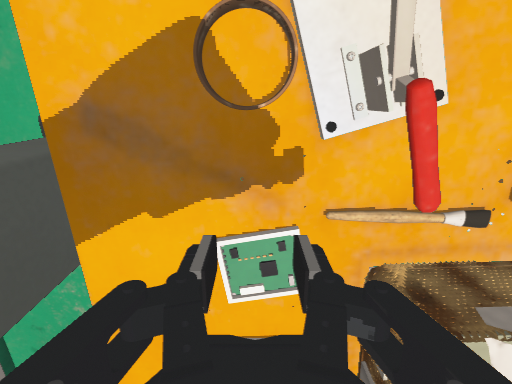

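The wrist view shows the module (260,265) between the fingers, the near edge at row about 230, and the ring clear behind at (247,55). Next I go down and feel for the bench.

```bash
python3 -m creep '[[[0,0,3],0],[[0,0,6],0],[[0,0,8],0],[[0,0,9.0],0],[[0,0,9.3],0],[[0,0,9.5],0],[[0,0,9.5],0]]'
python3 -m creep '[[[0,0,0.2],0],[[0,0,0.2],0],[[0,0,0.2],0]]'
```

```text
t: 3.08
ee_pos: [0.4841, 0.1088, 0.021]
eef_rot: [2.273, 2.168, 0.001]
ft_force: [1.0, 0.0, -0.0]
width: 0.499
t: 3.45
ee_pos: [0.4837, 0.1088, 0.0185]
eef_rot: [-2.273, -2.169, -0.0]
ft_force: [0.3, -0.5, 0.6]
width: 0.501
```

```bash
for i in 1 2 3 4; do python3 -m creep '[[[0,0,0.2],0],[[0,0,0.2],0]]' | grep -E "ee_pos|force"; done
```

```text
ee_pos: [0.4836, 0.1088, 0.0163]
ft_force: [0.0, -0.1, 0.4]
ee_pos: [0.4836, 0.1088, 0.0143]
ft_force: [0.8, -0.3, -0.3]
ee_pos: [0.4837, 0.1088, 0.0123]
ft_force: [0.8, 0.1, 1.4]
ee_pos: [0.4839, 0.1089, 0.012]
ft_force: [-12.6, -3.3, 45.8]
```

```bash
python3 -m creep '[[[0,0,-0.25],0],[[-1,0,-0.25],0],[[-2,0,-0.25],0],[[-2.7,0,-0.25],0],[[-3.4,0,-0.25],0],[[-4.1,0,-0.25],0],[[-4.8,0,-0.25],0],[[-5.5,0,-0.25],0]]'
python3 -m creep '[[[-0.5,0,0],0],[[-1,0,0],0],[[-1.5,0,0],0],[[-1.8,0,0],0],[[-1.8,0,0],0]]'
python3 - <<'E'
from m import *
s=read_state();print(s['ee_pos'],s['ft_force'])
im=read_camera('top');cv2.imwrite('pics/top1.png',im)
w=read_camera('wrist')
a=cv2.resize(im[140:230,190:310],None,fx=4,fy=4,interpolation=cv2.INTER_CUBIC)
b=np.zeros((360,312,3),np.uint8);b[:]=cv2.resize(w[200:384,100:412],None,fx=1,fy=360/184) if False else 0
b[:184]=w[200:384,100:412]
cv2.imwrite('pics/j1.png',np.hstack([a,b]))
E
```

```text
t: 5.45
ee_pos: [0.4811, 0.0534, 0.013]
eef_rot: [-2.273, -2.169, 0.0]
ft_force: [0.6, 0.3, 0.1]
width: 0.5
t: 6.08
ee_pos: [0.4803, 0.0357, 0.013]
eef_rot: [2.273, 2.168, -0.0]
ft_force: [-0.4, -0.5, 0.1]
width: 0.499
[0.48027437 0.03565778 0.01296089] [-0.35386269 -0.51287968  0.10281966]
```

View pics/j1.png

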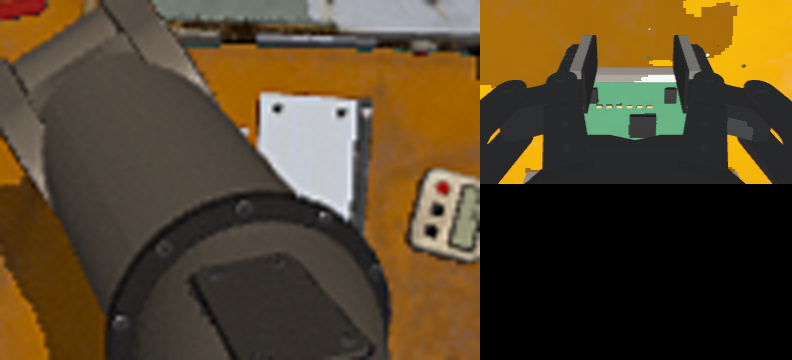

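The wrist view shows the near edge straight across between the fingers, at rows 68-80 of the crop, so the module is squared and centred. The arm blocks the top view. I'll close the rest of the gap while watching the force.

```bash
python3 -m creep '[[[-0.3,0,0],0],[[-0.6,0,0],0],[[-0.6,0,0],0]]'| grep -E "ee_pos|force"; for i in 1 2 3; do python3 -m creep '[[[-0.15,0,0],0],[[-0.15,0,0],0]]' | grep -E "ee_pos|force"; done
```

```text
ee_pos: [0.48, 0.0296, 0.0129]
ft_force: [-0.1, -0.2, -0.1]
ee_pos: [0.4799, 0.0282, 0.013]
ft_force: [-0.0, 0.4, -0.2]
ee_pos: [0.4798, 0.0268, 0.013]
ft_force: [0.3, 0.0, 0.1]
ee_pos: [0.4797, 0.0258, 0.013]
ft_force: [-1.1, 5.0, 0.4]
```

```bash
python3 -m creep '[[[-0.1,0,0],0],[[-0.12,0,0],0],[[-0.12,0,-0.2],0],[[-0.1,0,-0.4],0],[[-0.08,0,-0.7],0],[[-0.08,0,-0.7],0]]'| grep -E "t:|ee_pos|force"
python3 - <<'E'
from h import *
w=read_camera('wrist');cv2.imwrite('pics/w2.png',cv2.resize(w[200:384,100:412],None,fx=2,fy=2))
E
```

```text
t: 8.05
ee_pos: [0.4798, 0.0255, 0.0201]
eef_rot: [-2.272, -2.169, -0.002]
ft_force: [-1.9, 8.1, 0.2]
```

View pics/w2.png

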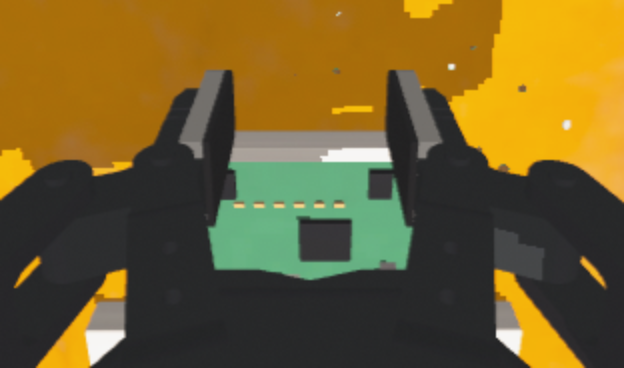

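The near edge keeps its place relative to the fingers after a 7 mm rise, and the force is still 8 N, so it is coming up. I'll carry on along the arc.

```bash
python3 -m creep '[[[-0.05,0,-0.35],0],[[-0.06,0,-0.7],0],[[-0.1,0,-1.05],0],[[-0.16,0,-1.37],0],[[-0.22,0,-1.7],0],[[-0.32,0,-2.03],0],[[-0.32,0,-2.03],0]]'| grep -E "t:|ee_pos|force"
python3 - <<'E'
from h import *
w=read_camera('wrist');cv2.imwrite('pics/w3.png',cv2.resize(w[200:384,100:412],None,fx=2,fy=2))
E
```

```text
t: 8.98
ee_pos: [0.4798, 0.0213, 0.0405]
eef_rot: [2.273, 2.168, 0.001]
ft_force: [-0.3, 3.8, 2.1]
```

View pics/w3.png

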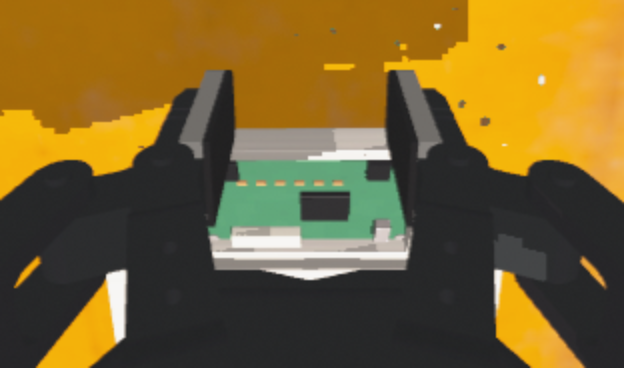

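Tilted about 0.4 rad: the board is foreshortened and its far edge with the connector is now in view. I'll go on with a bit more press.

```bash
python3 -m creep '[[[-0.16,0,-0.3],0],[[-0.3,0,-0.62],0],[[-0.44,0,-0.92],0],[[-0.6,0,-1.22],0],[[-0.78,0,-1.5],0],[[-0.96,0,-1.78],0],[[-0.96,0,-1.78],0]]'| grep -E "t:|ee_pos|force"
python3 - <<'E'
from h import *
w=read_camera('wrist');cv2.imwrite('pics/w4.png',cv2.resize(w[200:384,100:412],None,fx=2,fy=2))
E
```

```text
t: 9.9
ee_pos: [0.479, 0.0113, 0.0582]
eef_rot: [2.274, 2.168, -0.001]
ft_force: [-0.1, -0.3, 0.9]
```

View pics/w4.png

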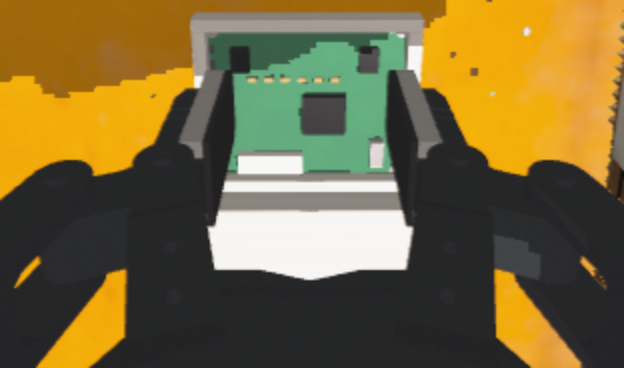

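The edge slipped off the fingers. The module is flat again, close to the rest, with the connector edge nearest it. I'll back off, go lower, and retry with more press.

```bash
python3 -m creep '[[[1.5,0,-0.3],0],[[3,0,0],0],[[4,0,1.5],0],[[4,0,3],0],[[4,0,4.2],0],[[4,0,4.5],0],[[4,0,4.56],0],[[4,0,4.56],0]]'| grep -E "t:|ee_pos|force"
python3 -m creep '[[[-0.6,0,0],0],[[-1.2,0,0],0],[[-1.8,0,0],0],[[-2.2,0,0],0],[[-2.4,0,0],0],[[-2.4,0,0],0]]'| grep -E "t:|ee_pos|force"
python3 -m creep '[[[-0.1,0,0],0],[[-0.2,0,0],0],[[-0.2,0,0],0]]'| grep -E "t:|ee_pos|force"
```

```text
t: 10.95
ee_pos: [0.4812, 0.0516, 0.0126]
eef_rot: [2.273, 2.168, 0.0]
ft_force: [0.8, -0.1, 0.3]
t: 11.7
ee_pos: [0.4799, 0.0277, 0.0125]
eef_rot: [-2.273, -2.168, -0.0]
ft_force: [-0.2, -0.1, -0.1]
t: 12.08
ee_pos: [0.4798, 0.0259, 0.0125]
eef_rot: [-2.273, -2.169, -0.0]
ft_force: [-0.6, 0.5, -0.1]
```

```bash
python3 -m creep '[[[-0.15,0,0],0],[[-0.25,0,0],0],[[-0.25,0,0],0]]'| grep -E "t:|ee_pos|force"
python3 -m creep '[[[0,0,-0.2],0],[[0.02,0,-0.45],0],[[0.02,0,-0.7],0],[[0.02,0,-0.7],0]]'| grep -E "t:|ee_pos|force"
```

```text
t: 12.45
ee_pos: [0.4797, 0.0256, 0.0125]
eef_rot: [-2.27, -2.17, -0.003]
ft_force: [-2.2, 14.8, 0.3]
t: 12.95
ee_pos: [0.4798, 0.0254, 0.0197]
eef_rot: [-2.271, -2.17, -0.003]
ft_force: [-1.6, 12.4, 1.1]
```

```bash
python3 -m creep '[[[-0.08,0,-0.2],0],[[-0.11,0,-0.45],0],[[-0.13,0,-0.69],0],[[-0.13,0,-0.69],0]]'| grep -E "t:|ee_pos|force"
python3 -m creep '[[[-0.06,0,-0.23],0],[[-0.1,0,-0.45],0],[[-0.16,0,-0.68],0],[[-0.16,0,-0.68],0]]'| grep -E "t:|ee_pos|force"
```

```text
t: 13.45
ee_pos: [0.4798, 0.0246, 0.0267]
eef_rot: [-2.27, -2.17, -0.004]
ft_force: [-1.4, 15.6, 1.7]
t: 13.95
ee_pos: [0.4799, 0.0232, 0.0336]
eef_rot: [-2.27, -2.17, -0.004]
ft_force: [-1.8, 17.1, 2.9]
```

```bash
python3 -m creep '[[[-0.06,0,-0.22],0],[[-0.12,0,-0.44],0],[[-0.19,0,-0.66],0],[[-0.19,0,-0.66],0]]'| grep -E "t:|ee_pos|force"
python3 -m creep '[[[-0.08,0,-0.21],0],[[-0.17,0,-0.42],0],[[-0.26,0,-0.63],0],[[-0.26,0,-0.63],0]]'| grep -E "t:|ee_pos|force"
```

```text
t: 14.45
ee_pos: [0.4798, 0.0211, 0.0402]
eef_rot: [-2.27, -2.17, -0.004]
ft_force: [-2.8, 16.4, 3.9]
t: 14.95
ee_pos: [0.4797, 0.0185, 0.0466]
eef_rot: [-2.27, -2.17, -0.004]
ft_force: [-3.0, 15.3, 6.7]
```

```bash
python3 -m creep '[[[-0.11,0,-0.2],0],[[-0.22,0,-0.4],0],[[-0.33,0,-0.59],0],[[-0.33,0,-0.59],0]]'| grep -E "t:|ee_pos|force"
python3 -m creep '[[[-0.13,0,-0.19],0],[[-0.26,0,-0.38],0],[[-0.38,0,-0.56],0],[[-0.38,0,-0.56],0]]'| grep -E "t:|ee_pos|force"
```

```text
t: 15.45
ee_pos: [0.4796, 0.0146, 0.0525]
eef_rot: [-2.271, -2.17, -0.004]
ft_force: [-1.8, 12.0, 6.2]
t: 15.95
ee_pos: [0.4796, 0.0106, 0.0581]
eef_rot: [-2.272, -2.17, -0.003]
ft_force: [-1.6, 9.5, 7.8]
```

```bash
python3 -m creep '[[[-0.16,0,-0.16],0],[[-0.32,0,-0.33],0],[[-0.47,0,-0.5],0],[[-0.47,0,-0.5],0]]'| grep -E "t:|ee_pos|force"
python3 -m creep '[[[-0.17,0,-0.15],0],[[-0.34,0,-0.3],0],[[-0.52,0,-0.45],0],[[-0.52,0,-0.45],0]]'| grep -E "t:|ee_pos|force"
python3 - <<'E'
from h import *
w=read_camera('wrist');cv2.imwrite('pics/w5.png',cv2.resize(w[200:384,100:412],None,fx=2,fy=2))
E
```

```text
t: 16.45
ee_pos: [0.4794, 0.0058, 0.0632]
eef_rot: [2.272, 2.17, 0.004]
ft_force: [-1.7, 10.1, 9.6]
t: 16.95
ee_pos: [0.4793, 0.0004, 0.0678]
eef_rot: [2.272, 2.169, 0.003]
ft_force: [-1.3, 9.1, 11.2]
```

View pics/w5.png

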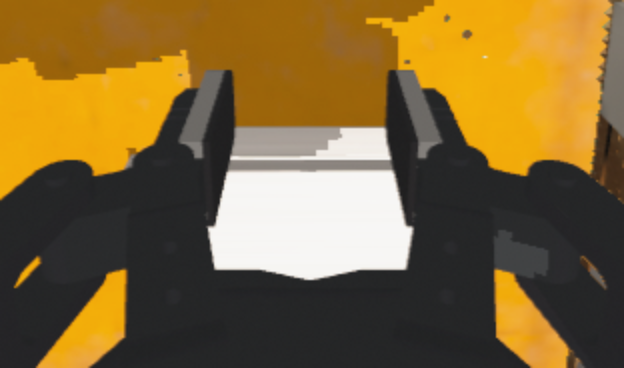

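About 0.9+ rad now: the near edge face (rows 127-170) points up, held under the tips. Continuing to upright.

```bash
python3 -m creep '[[[-0.19,0,-0.14],0],[[-0.38,0,-0.27],0],[[-0.57,0,-0.4],0],[[-0.77,0,-0.52],0],[[-0.97,0,-0.64],0],[[-1.16,0,-0.74],0],[[-1.16,0,-0.74],0]]'| grep -E "t:|ee_pos|force"
python3 -m creep '[[[-0.21,0,-0.1],0],[[-0.42,0,-0.19],0],[[-0.64,0,-0.27],0],[[-0.64,0,-0.27],0]]'| grep -E "t:|ee_pos|force"
```

```text
t: 17.88
ee_pos: [0.4788, -0.0117, 0.0752]
eef_rot: [2.272, 2.169, 0.003]
ft_force: [0.4, 5.7, 9.8]
t: 18.38
ee_pos: [0.4785, -0.0185, 0.0778]
eef_rot: [2.272, 2.168, 0.002]
ft_force: [-0.0, 2.9, 8.6]
```

```bash
python3 -m creep '[[[-0.22,0,-0.06],0],[[-0.45,0,-0.11],0],[[-0.68,0,-0.14],0],[[-0.9,0,-0.16],0],[[-1.1,0,-0.17],0],[[-1.1,0,-0.17],0]]'| grep -E "t:|ee_pos|force"
python3 - <<'E'
from h import *
w=read_camera('wrist');cv2.imwrite('pics/w6.png',cv2.resize(w[200:384,100:412],None,fx=2,fy=2))
E
```

```text
t: 19.12
ee_pos: [0.4782, -0.0294, 0.0799]
eef_rot: [2.272, 2.168, 0.002]
ft_force: [-2.6, 3.8, 19.4]
```

View pics/w6.png

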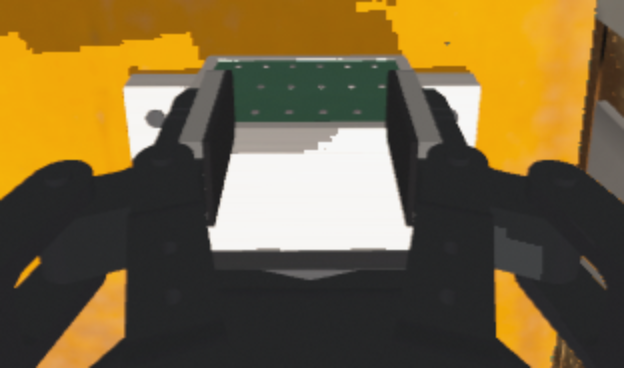

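The solder side (rows 60-122) now faces the camera, so the module is near upright against the rest. I'll drag the top inward.

```bash
python3 -m creep '[[[-0.25,0,-0.05],0],[[-0.5,0,-0.08],0],[[-0.75,0,-0.08],0],[[-1.0,0,-0.05],0],[[-1.25,0,0],0],[[-1.25,0,0],0]]'| grep -E "t:|ee_pos|force"
python3 - <<'E'
from h import *
w=read_camera('wrist');cv2.imwrite('pics/w7.png',cv2.resize(w[200:384,100:412],None,fx=2,fy=2))
g=cv2.cvtColor(w[200:384,220:295],cv2.COLOR_BGR2HSV)
r=((g[...,0]>55)&(g[...,0]<95)&(g[...,1]>90)).sum(1);print([(i,int(v)) for i,v in enumerate(r) if v>20][::4])
E
```

```text
t: 19.92
ee_pos: [0.4764, -0.0426, 0.0787]
eef_rot: [-2.273, -2.168, 0.0]
ft_force: [0.1, 0.8, -0.5]
[(16, 71), (20, 46), (24, 67), (28, 72), (32, 67), (36, 50), (40, 71), (44, 62), (48, 70), (52, 66), (56, 52), (60, 71), (64, 67)]
```

Run:
```python
from m import *
s=read_state()
a=cv2.imread('pics/w6.png');b=cv2.imread('pics/w7.png');c=cv2.imread('pics/w4.png')
for n,i,r in(('w6solder',a,(70,115)),('w7',b,(35,125)),('w4comp',c,(60,140))):
    p=i[r[0]:r[1],250:380].reshape(-1,3);print(n,np.median(p,0),p.std(0).round())
g=b[:,300:330].mean(1)
print([(k,g[k].round().astype(int).tolist()) for k in range(0,290,8)])
# candidate rows mapped at z=.020 (col 315)
for row in (10,25,33,130,150):
    print(row,ray('wrist',[(100+315/2,200+row/2)],.020,s)[0].round(4))
```

```text
w6solder [59. 75. 48.] [7. 5. 9.]
w7 [64. 83. 52.] [5. 3. 8.]
w4comp [127. 173. 100.] [25. 43. 23.]
[(0, [10, 102, 157]), (8, [10, 145, 209]), (16, [10, 115, 173]), (24, [102, 122, 138]), (32, [74, 92, 66]), (40, [71, 87, 63]), (48, [64, 83, 52]), (56, [65, 83, 52]), (64, [64, 83, 52]), (72, [71, 87, 62]), (80, [65, 84, 52]), (88, [64, 83, 51]), (96, [63, 82, 51]), (104, [63, 82, 51]), (112, [69, 85, 60]), (120, [63, 82, 51]), (128, [64, 82, 51]), (136, [128, 134, 141]), (144, [167, 174, 181]), (152, [189, 194, 200]), (160, [242, 245, 246]), (168, [245, 246, 247]), (176, [245, 246, 247]), (184, [245, 247, 247]), (192, [245, 246, 247]), (200, [244, 246, 247]), (208, [245, 246, 247]), (216, [244, 246, 247]), (224, [244, 245, 247]), (232, [54, 53, 55]), (240, [54, 53, 53]), (248, [105, 105, 107]), (256, [105, 105, 108]), (264, [91, 121, 147]), (272, [34, 168, 238]), (280, [40, 52, 60]), (288, [37, 36, 36])]
10 [ 0.4794 -0.0346  0.02  ]
25 [ 0.4792 -0.0403  0.02  ]
33 [ 0.479  -0.0434  0.02  ]
130 [ 0.4772 -0.0837  0.02  ]
150 [ 0.4768 -0.0926  0.02  ]
```

View pics/w7.png

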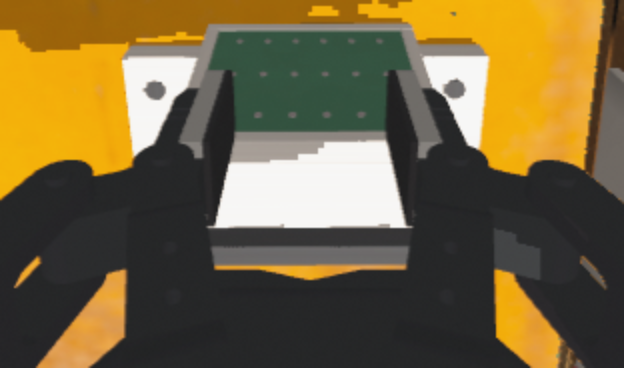

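By my ray geometry the module stands upright, leaning a few degrees past vertical, with the fingers now behind its solder side. I'll push further in to topple it.

```bash
python3 -m creep '[[[-0.3,0,0.1],0],[[-0.6,0,0.2],0],[[-0.9,0,0.3],0],[[-1.2,0,0.4],0],[[-1.5,0,0.5],0],[[-1.8,0,0.5],0],[[-1.8,0,0.5],0]]'| grep -E "t:|ee_pos|force"
python3 - <<'E'
from m import *
s=read_state();w=read_camera('wrist');cv2.imwrite('pics/w8.png',cv2.resize(w[200:384,100:412],None,fx=2,fy=2))
b=cv2.imread('pics/w8.png');g=b[:,300:330].mean(1)
print([(k,g[k].round().astype(int).tolist()) for k in range(0,290,8)])
E
```

```text
t: 20.85
ee_pos: [0.4757, -0.0606, 0.0739]
eef_rot: [-2.273, -2.168, 0.0]
ft_force: [0.0, -0.3, 0.2]
[(0, [81, 99, 72]), (8, [72, 94, 58]), (16, [72, 95, 58]), (24, [72, 95, 58]), (32, [72, 94, 58]), (40, [73, 95, 58]), (48, [104, 140, 82]), (56, [141, 179, 121]), (64, [129, 177, 102]), (72, [129, 175, 101]), (80, [127, 172, 99]), (88, [126, 171, 99]), (96, [126, 170, 99]), (104, [126, 170, 97]), (112, [143, 178, 125]), (120, [123, 168, 97]), (128, [123, 167, 97]), (136, [244, 246, 247]), (144, [244, 246, 247]), (152, [245, 246, 247]), (160, [245, 246, 247]), (168, [244, 246, 247]), (176, [245, 246, 247]), (184, [243, 245, 247]), (192, [244, 246, 247]), (200, [112, 113, 115]), (208, [52, 52, 52]), (216, [53, 53, 53]), (224, [104, 104, 106]), (232, [104, 103, 106]), (240, [50, 157, 226]), (248, [33, 164, 236]), (256, [28, 166, 237]), (264, [31, 167, 238]), (272, [39, 168, 238]), (280, [39, 49, 56]), (288, [37, 36, 35])]
```

Run:
```python
from m import *
s=read_state();w=read_camera('wrist');cv2.imwrite('pics/w9.png',w)
h=cv2.cvtColor(w,cv2.COLOR_BGR2HSV);m=((h[...,0]>45)&(h[...,0]<95)&(h[...,1]>70)).astype(np.uint8)
m[:150]=0;m[:,:180]=0;m[:,340:]=0
ys,xs=np.nonzero(m)
for y in range(ys.min(),ys.max(),6):
    x=xs[ys==y];print(y,x.min(),x.max(),ray('wrist',[(x.min(),y),(x.max(),y)],.020,s)[:,:2].round(4).tolist())
g=w[:,250:265].mean(1)
for y in range(170,212,2): print(y,g[y].round().astype(int),end=' ')
```

```text
150 309 309 [[0.514, -0.014], [0.514, -0.014]]Traceback (most recent call last):
  File "<stdin>", line 7, in <module>
    return umr_minimum(a, axis, None, out, keepdims, initial, where)
ValueError: zero-size array to reduction operation minimum which has no identity
```

Run:
```python
from m import *
s=read_state();w=cv2.imread('pics/w9.png')
h=cv2.cvtColor(w,cv2.COLOR_BGR2HSV);m=((h[...,0]>45)&(h[...,0]<95)&(h[...,1]>70)).astype(np.uint8)
m[:150]=0;m[:,:180]=0;m[:,340:]=0
for y in range(186,275,6):
    x=np.nonzero(m[y])[0]
    if len(x)>30: print(y,x.min(),x.max(),ray('wrist',[(x.min(),y),(x.max(),y)],.020,s)[:,:2].round(4).tolist())
g=w[:,250:265].mean(1)
for y in range(176,212,2): print(y,g[y].round().astype(int),end=' ')
```

```text
192 204 305 [[0.4425, -0.0393], [0.5116, -0.0426]]
198 204 304 [[0.4421, -0.0437], [0.511, -0.047]]
204 205 304 [[0.4423, -0.0481], [0.511, -0.0514]]
210 205 304 [[0.4418, -0.0525], [0.511, -0.0558]]
216 206 303 [[0.4421, -0.0571], [0.5104, -0.0604]]
222 206 303 [[0.4416, -0.0617], [0.5104, -0.065]]
228 206 303 [[0.4412, -0.0663], [0.5104, -0.0696]]
234 207 302 [[0.4414, -0.0711], [0.5097, -0.0744]]
240 216 293 [[0.4474, -0.0762], [0.5032, -0.0789]]
246 217 293 [[0.4477, -0.0811], [0.5032, -0.0837]]
252 217 293 [[0.4473, -0.086], [0.5032, -0.0887]]
258 217 293 [[0.4468, -0.091], [0.5031, -0.0937]]
264 217 292 [[0.4464, -0.0961], [0.5024, -0.0988]]
176 [ 10  99 153] 178 [ 10  99 153] 180 [120 125 132] 182 [135 142 150] 184 [150 157 166] 186 [148 155 162] 188 [148 155 163] 190 [72 95 58] 192 [72 95 58] 194 [72 95 58] 196 [72 95 58] 198 [73 95 59] 200 [ 82 100  73] 202 [72 95 58] 204 [72 95 58] 206 [72 95 58] 208 [72 95 58] 210 [72 95 58]
```

Mapped at z = 20 mm, the green area keeps a constant 69 mm width and shows the dark solder-side colour, so the module lies flat on the deck, solder side up. Its near edge overhangs at y ≈ -0.033. Next I go behind it and push it to the stop.

```bash
python3 -m creep '[[[2,0,-0.3],0],[[4,0,-0.3],0],[[6,0,0],0],[[6,0,1.5],0],[[6,0,3],0],[[6,0,4.3],0],[[6,0,4.7],0],[[6,0,4.7],0]]'| grep -E "t:|ee_pos|force"
python3 -m creep '[[[-0.7,0,0],0],[[-1.4,0,0],0],[[-2,0,0],0],[[-2.6,0,0],0],[[-3.2,0,0],0],[[-3.8,0,0],0],[[-4.4,0,0],0],[[-4.4,0,0],0]]'| grep -E "t:|ee_pos|force"
```

```text
t: 21.95
ee_pos: [0.4784, -0.0005, 0.0265]
eef_rot: [-2.273, -2.168, 0.001]
ft_force: [-0.1, 0.1, -1.0]
t: 22.95
ee_pos: [0.4764, -0.0449, 0.0268]
eef_rot: [2.274, 2.168, -0.0]
ft_force: [-0.4, -0.2, -0.2]
```

```bash
python3 -m creep '[[[-0.25,0,0],0],[[-0.5,0,0],0],[[-0.5,0,0],0]]'| grep -E "t:|ee_pos|force"; for i in 1 2 3; do python3 -m creep '[[[-0.12,0,0],0],[[-0.12,0,0],0]]' | grep -E "ee_pos|force"; done
```

```text
t: 23.32
ee_pos: [0.4762, -0.0495, 0.0268]
eef_rot: [-2.273, -2.168, 0.0]
ft_force: [0.1, -0.7, -0.6]
ee_pos: [0.4762, -0.0506, 0.0268]
ft_force: [0.0, 0.1, 0.3]
ee_pos: [0.4762, -0.0518, 0.0269]
ft_force: [-0.4, -0.3, 0.2]
ee_pos: [0.4761, -0.0531, 0.0269]
ft_force: [1.1, 0.1, -0.3]
```

```bash
for i in 1 2 3; do python3 -m creep '[[[-0.1,0,0],0],[[-0.1,0,0],0]]' | grep -E "ee_pos|force"; done
```

```text
ee_pos: [0.4761, -0.054, 0.0269]
ft_force: [0.4, 0.4, 0.0]
ee_pos: [0.4759, -0.0542, 0.0268]
ft_force: [-0.7, 6.4, 1.1]
ee_pos: [0.4759, -0.0544, 0.0268]
ft_force: [-2.4, 11.3, 1.4]
```

There is a firm stop at TCP y = -0.0542. That matches the -0.0542 predicted from the earlier contact with the rest's front, so the module is flush. I'll retreat, move clear and check.

```bash
python3 -m creep '[[[0.3,0,0],0],[[1.5,0,0],0],[[4,0,0],0],[[6,0,-4],0],[[8,0,-9],0],[[11,0,-14],0],[[15,0,-18],0],[[18,0,-20],0]]'| grep -E "t:|ee_pos|force"
python3 -m creep '[[[5,0,0],0],[[10,0,0],0],[[15,0,0],0],[[18,0,0],0],[[18,0,0],0],[[18,0,0],0]]'| grep -E "t:|ee_pos|force"
python3 - <<'E'
from m import *
im=read_camera('top');cv2.imwrite('pics/top2.png',im)
cv2.imwrite('pics/f.png',cv2.resize(im[140:240,110:400],None,fx=2.7,fy=2.7,interpolation=cv2.INTER_CUBIC))
E
```

```text
t: 25.82
ee_pos: [0.4848, 0.1262, 0.2294]
eef_rot: [2.271, 2.168, 0.004]
ft_force: [0.1, -0.4, -0.7]
t: 26.58
ee_pos: [0.4926, 0.3033, 0.2266]
eef_rot: [2.273, 2.168, -0.001]
ft_force: [-0.5, 0.2, 0.6]
```

View pics/f.png

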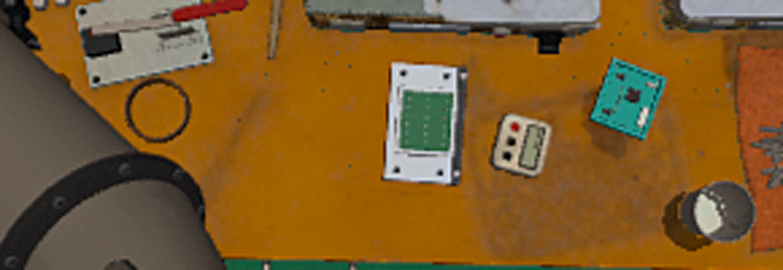

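The module is on the deck, solder side up (crop 425,120), against the stop and between the deck's ends. The ring and timer are where they were. One numeric check, then I hand in.

Run:
```python
from m import *
im=cv2.imread('pics/top2.png');h=cv2.cvtColor(im,cv2.COLOR_BGR2HSV)
m=np.zeros((384,512),np.uint8);m[150:215,245:290]=((h[...,0]>50)&(h[...,0]<90)&(h[...,1]>80))[150:215,245:290]
r=cv2.minAreaRect(np.argwhere(m)[:,::-1].astype(np.int32));w=ray('top',cv2.boxPoints(r),.020)[:,:2]
u=np.radians(-92.4);X=np.array([np.cos(u),np.sin(u)]);Y=np.array([-X[1],X[0]])
d=(w-[.4745,-.053])*1000;print('rest frame',(d@X).round(1),(d@Y).round(1))
print(read_state()['joint_velocities'].round(3).max()); sign_off()
```

```text
rest frame [  6.8   1.7 108.2 112.4] [-34.  107.4 111.4 -30.2]
0.012
the job is handed in; nothing more can be done
```

The module is flipped onto the deck, solder side up, and pushed against the back stop. The job is handed in at about 26.6 s, with the arm clear.

**What I did:** I squared the module against the front of the rest with the half-open fingertips. The first tip-up slipped at roughly 0.4 rad and the module dropped flat again. The second try, with about 15 N of press, brought it upright and over onto the deck. I then went round behind it and pushed it along the deck.

**Checks that passed:**
- **Flush:** it hit the stop at 6–11 N with the tool at y = −0.0542. That is the value predicted from the earlier contact with the rest's front.
- **Placement:** the last top view shows the solder side up, against the dark stop and well between the deck's ends.
- **Other objects:** the ring and timer are where they started. The turquoise board and the cup also look undisturbed in that view.

**Check that failed:** my last numeric check of the module's outline gave an area far too large (about 110 × 145 mm). The colour mask probably picked up stray pixels. I handed in without redoing it, so the final position rests on the contact reading and the picture.

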